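Clamp a ski scraper for filing with a ratchet lever

ROBOT

A 7-joint arm with a two-finger parallel gripper is mounted at the origin on the work surface. World frame = base frame: x ahead of the robot, y to its left, z up, the work surface at z = 0. Lengths are in m, angles in rad, forces in N, time in s.
With the tool pointing down it reaches from about 0.425 to 0.925 m from the base axis. Payload 6.8 kg.
Tool frame: the origin (TCP) lies at the very end of the fingers, on their centre line; the grasp point (between the pads) lies 19 mm behind it; z points along the fingers, y is the line along which they close (so a half turn about z gives the same grasp; the last joint's range is limited). The gripper opens to 85 mm and grips with 20 to 120 N. Pads are 22 mm wide; open, the fingers measure 114 mm over their backs; the gripper's body (76 mm by 85 mm) begins 54 mm behind the grasp point. The pads swing forward as they close: fully open they stand 13 mm farther back than shut.
Start: joints at [-1.391, 0.477, 0.022, 1.555, -0.011, 1.109, -0.083], TCP at [0.192, 0.647, 0.231] pointing down, gripper open.
Joint ranges: [-2.96, 2.96], [-0.34, 2.1], [-1.41, 1.46], [0.24, 2.44], [-1.37, 4.51], [0.17, 1.92], [-2.96, 2.96]. Speed limits (rad/s): [2.39, 2.39, 3.14, 3.14, 3.14, 3.14, 3.14].

INTERFACE

Orientations are given as a rotation vector (axis times angle).
In Python, from bench import r gives the robot as it stands.
- The arm moves only by the tool play_rows, never from a script. Its argument "targets" is text: rows parted by semicolons, each of 5 numbers parted by spaces: the closure, from -1 (fully open) to 1 (shut), then the shift along the tool's x, y, z in m, then the turn about the tool's z in rad. In form: gripper dx dy dz spin; .... A call has 1 to 8 rows; each row is the pose to reach, as a shift and turn from the pose commanded when the call began, along the tool's axes at that moment; what a row does not reach only later rows make up. A row lasts 1/12 s, in which the tool goes at most 41.7 mm and 7.16 degrees, less where a joint would pass 70% of its speed; a pose out of reach is approached as far as the arm can. A call with a gripper value outside its range is refused whole. The fingers move at their own pace and stop on an object; "squeeze" is the grip in N (left out, the last holds). Time passes only in rows, so rows that repeat a pose let the fingers close. It gives the time, the measured TCP pose, the force, the opening and the grip force at its end, in the units of the state.
- r.get_obs(): the state, without advancing time (a new reading comes with each control period).
- r.grab_frame(name): name is "scene" or "top" or "wrist"; returns the picture (480x640x3 uint8, red, green, blue); there is no depth.
- r.camera_info(name): a dict with "fov_y" (degrees; the focal length in pixels is half the picture's height over the tangent of half this angle, whatever the lens; pixels are square), "cx", "cy" (the principal point, pixels), "position" and "rotation" of the camera in the world. Camera axes: x right, y down, z forward; pixel columns grow to the right and rows downward; lengths in m; the calibration is good to about 2 mm. A picture is of the moment at which its call begins: read the wrist's pose just before it. camera_info takes no time and is no camera call; for the wrist camera it gives the pose at the moment of the call.
- r.hand_in(): hands the job in; it is judged then, once.
The state is a dict: "clock": time; "joints": joint angles; "qvel": joint speeds; "tau": joint torques, N m; "tcp_pos": TCP position; "orientation": TCP orientation; "contact_force": force on the tool from outside, world axes, zero at the start; "moment": the same for the moment, N m; "grip_width": finger opening in m; "gripper_force": force on a finger pad.
Only numpy, scipy, OpenCV 4.12 (cv2) and the standard library are available. Lean on these libraries where they do the work, as an engineer would, in place of code of your own. Each camera call takes 0.05 s, during which the arm holds its last target. There are 200 camera calls.

TASK

Push the blue ski scraper back until its rear edge sits against both stop pins, then clamp it down with the yellow lever: turn clockwise to tighten, lift the lever off its serrations to swing it back whenever you run out of sweep, and stop when it takes about 10 to 11 N at the grip, 0.8 N m - much more would crack the acrylic. Finally lift the lever once more if need be and leave it dropped on its serrations pointing out to one side, clear of the front filing edge; leave the other things on the bench alone.

Things in the scene. Friction and masses are not known exactly. Their poses are not given: they have to be found in the camera images.
- jig: Scraper sharpening clamp fixed to the plywood, grey base 144 x 136 x 12 mm. 'Jig x/y/z' below means this frame in mm: origin on the table, x to the clamp's rear, y to its left, z up; its front (-x) is the filing side. Bed: x -22 to 24, y -55 to 55, top at z 33 to 35 (worn, differs). Two steel stop pins, 6 mm thick, top z 48, at x 33, y +38 and -38.
- scraper: Blue acrylic ski scraper, loose, 60 (its x) x 140 (its y) x 5 mm, 50 g; origin at the centre of its underside. It lies on the bed under the raised clamp plate, 9 to 16 mm too far forward and slightly askew. Its front edge overhangs the bed: a fingertip let down to jig z 30 can push on it. It slides with under 1 N. It cracks above 200 N of clamping force.
- edge_left (a point): Point on the scraper's rear edge, half-way through its thickness, that meets the left stop pin, 38 mm left of the middle. Against the pin it is at jig x 30.
- edge_right (a point): The same point for the right stop pin, 38 mm right of the middle; against the pin it is at jig x 30.
- clamp_plate: Hinged steel plate 80 x 40 x 5 mm; under its front end (jig x 0, y 0) a ribbed black rubber foot, 22 x 40 mm, on a locked spindle whose length was set by hand and differs by +-1.5 mm. Origin on the hinge (jig x 65, z 49). The screw lowers the foot 3.1 mm per rad; it starts 4 to 10 mm above the scraper, touches after 1.2 to 3.2 rad, then presses 500 to 700 N harder per rad.
- lever_axis (a point): Point on the vertical axis of the clamp screw and lever (jig x 45, y 0) at the height of the middle of the dropped lever's arm, jig z 88. The lever's hub is 44 mm across, its top at z 97.
- lever_grip (a point): Gripping point on the yellow ratchet lever: middle of its arm, 78 mm out from the axis, jig z 88 when dropped. x axis outward along the arm, z up. The arm is a level bar 14 mm wide, 16 mm high, its end 104 mm out. It starts dropped, pointing left to front-left. Clockwise from above tightens; raised, it moves straight up with the hub.
- serrations (a point): Centre of the ring of 16 serrations under the hub (jig x 45, y 0, z 72), one each 22.5 degrees, about 3 degrees of play. A spring holds the lever down in them. Lifted 5 mm or more (4.5 to 7 N, stop at 10 mm) it swings free and the screw stays put. It drops in only where teeth meet gaps: whole 22.5 degree steps from where it was lifted, or nudge it until it drops.
- screw_foot (a point): Foot of the captive clamp screw (jig x 45, y 0, z 26). To turn it takes, as torque about its axis (and as a sideways push at the lever's gripping point): 0.3 to 0.45 N m (4 to 6 N) with the plate clear of the scraper; 0.69 (8.8 N) when it presses with 80 N; 0.81 (10.4 N) at 120 N; 0.93 (12 N) at 160 N; 1.05 (13.4 N) at 200 N, where the scraper cracks. A firm pinch also carries twist: add it. The screw holds where left.
- post_left (a point): Top of the left file-guide post, steel, 12 mm thick, at jig x 72, y 45, up to z 118, joined to the right one by a rail of 10 mm. The posts stop the lever's arm about 73 degrees either side of straight back, so it sweeps only the front half and a little more.
- post_right (a point): Top of the right file-guide post, at jig x 72, y -45, z 118.
- tackle_box: Red lidded tackle box, 158 x 278 x 143 mm, 1.8 kg; origin under its centre. A bystander: leave it alone.
- bamboo_brush: Bamboo-backed wax brush, bristles down, 55 x 150 x 42 mm; origin under its centre. A bystander: leave it alone.
- groove_scraper: Flat stainless groove scraper, 22 x 128 x 4 mm; origin under its centre. A bystander: leave it alone.
- wax_block: Orange wax block, 45 x 85 x 22 mm; origin under its centre. A bystander: leave it alone.
- cup: Clear plastic cup, 76 mm across, 95 mm high; origin under its centre. A bystander: leave it alone.
- guided_file: Mill file with wooden handle and guide rod, 22 x 395 x 18 mm, long side along its y; origin under its centre. A bystander: leave it alone.
- cork_block: Waxing cork, 65 x 100 x 35 mm; origin under its centre. A bystander: leave it alone.
There are look-alikes about, which are no part of the job. What is shaped like the jig but orange is not meant.

How it is judged:
On the way, in this order (a step that is already met when the one before it is completed fails the run):
1. the scraper's rear edge is pushed back against both stop pins (within 2 mm) (x of each of edge_left, edge_right in the frame of jig above 0.028 m), for 0.1 s.
2. the clamp plate grips the scraper firmly (over 80 N) (contact force between clamp_plate and scraper above 80 N), for 0.2 s.
At the end, for the whole second after the job is handed in: Scraper's rear edge within 2 mm of both stop pins, held by the clamp plate with over 80 N (never over 200 N); lever dropped on its serrations (within 2.5 mm) and out to either side, its grip point at most 50 mm in front of the screw axis (jig x over -5 mm); all released, at rest (all of step 1 and contact force between clamp_plate and scraper above 80 N and z of lever_grip in the frame of jig below 0.0905 m and x of lever_grip in the frame of jig above -0.005 m and linear speed of scraper below 0.01 m/s); the robot touches nothing.
It fails at once if the acrylic scraper is cracked: the clamp plate presses it with more than 200 N (contact force between clamp_plate and scraper above 200 N).
It fails at once if a bystander on the bench is moved more than 20 mm (distance of any of tackle_box, bamboo_brush, groove_scraper, wax_block, cup, guided_file, cork_block from where it was at the start of the episode above 0.02 m).
It also fails if it takes over 72 s, if anything falls off the work surface, if the arm or the gripper's body presses on something with over 40 N, if the wrist force passes 120 N, or if a joint passes its speed limit or range.

## Working session

There is one attempt and no reset: what is moved stays moved. The work goes in short steps, Python scripts to look and compute and a tool call to move; the robot and the scene stay as the last step left them, time stands still between calls to the robot, and variables do not carry over. Pictures are saved under pics/ and viewed, at most 10 in all, crops included, and the job is handed in when it is done.

Besides the shell and the picture viewer there is one more tool, called after "Call:" as name(argument=value, ...) on one line, values as JSON. play_rows: Moves the arm, as the interface text tells. Its arguments: {"type":"object","properties":{"targets":{"type":"string"},"squeeze":{"type":"number"}},"required":["targets"]}

```bash
mkdir -p pics
python3 - <<'E'
from bench import r
import cv2,numpy as np
o=r.get_obs();print(o)
for n in("scene","top"):
    c=r.camera_info(n);print(n,c)
    cv2.imwrite(f"pics/{n}0.png",r.grab_frame(n)[:,:,::-1])
E
```

```text
{'clock': 0.0, 'joints': array([-1.39107462,  0.47777731,  0.0223453 ,  1.55645437, -0.01152318,
        1.10930738, -0.083101  ]), 'qvel': array([-0.00039354, -0.00108982, -0.00018222,  0.00045467, -0.00160751,
       -0.00063991, -0.00019604]), 'tau': array([-3.84055802e-04, -5.96436954e+01,  1.60756007e+00, -2.81199986e+01,
        1.24858349e-02,  9.02235130e-03, -1.86666426e-05]), 'tcp_pos': array([0.19145059, 0.64665863, 0.23033987]), 'orientation': array([-4.50521152e-01, -3.10897352e+00,  2.84716357e-03]), 'contact_force': array([ 0.24704864,  0.15403415, -0.29425263]), 'moment': array([-0.0167391 , -0.00351587, -0.06651081]), 'gripper_force': 0.0, 'grip_width': 0.08529947801515343}
scene {'fov_y': 48.593445441293916, 'cx': 328.26530731301284, 'cy': 238.1452527860442, 'position': array([ 1.43019188, -0.41215076,  1.08705275]), 'rotation': array([-2.01543286, -1.31960678,  0.5879863 ])}
top {'fov_y': 49.67509904946037, 'cx': 327.02829657925946, 'cy': 240.13646938863306, 'position': array([ 0.21451872, -0.02974925,  1.37943357]), 'rotation': array([-2.07783972,  2.14041015, -0.2208317 ])}
```

View pics/scene0.png

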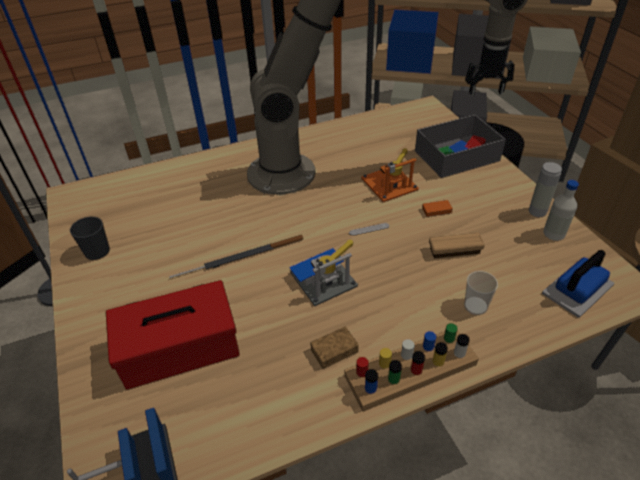

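View pics/top0.png

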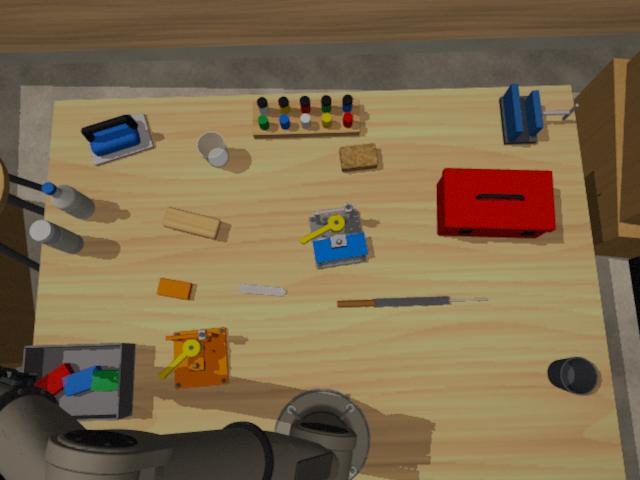

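The grey jig is at top (338,237) and scene (325,275). The orange look-alike is at top (200,357) and scene (390,180). Grey with the blue scraper fits the description. I'll confirm in one enlarged crop of both views.

Run:
```python
import cv2,numpy as np
a=cv2.imread('pics/top0.png')[195:275,290:380]; b=cv2.imread('pics/scene0.png')[230:310,280:370]
f=lambda i:cv2.resize(i,None,fx=4.4,fy=7.2*4.4/7.2,interpolation=cv2.INTER_CUBIC)
f=lambda i:cv2.resize(i,(396*1,352),interpolation=cv2.INTER_CUBIC)
cv2.imwrite('pics/crop1.png',np.hstack([f(a),f(b)]))
```

```text
(no output)
```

View pics/crop1.png

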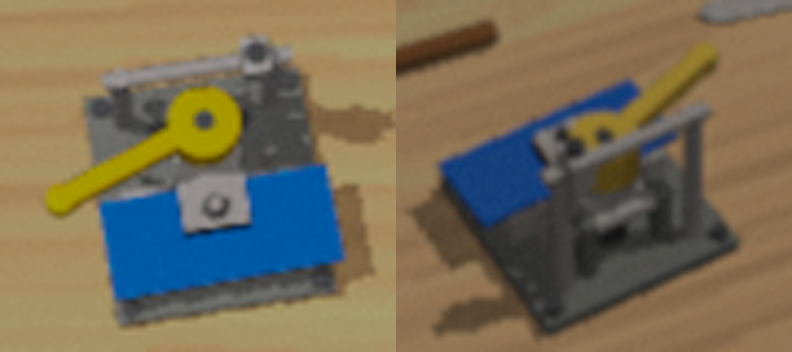

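```bash
cat > h.py <<'E'
import numpy as np,cv2
from scipy.spatial.transform import Rotation as R
from scipy.optimize import least_squares
def proj(c,P):
    P=np.atleast_2d(P);f=240/np.tan(np.radians(c['fov_y']/2))
    q=(P-c['position'])@R.from_rotvec(np.ravel(c['rotation'])).as_matrix() if np.size(c['rotation'])==3 else (P-c['position'])@c['rotation']
    return np.c_[c['cx']+f*q[:,0]/q[:,2],c['cy']+f*q[:,1]/q[:,2]]
def tri(cs,uv):
    A=[];b=[]
    def fn(p):return np.concatenate([proj(c,p)[0]-u for c,u in zip(cs,uv)])
    s=least_squares(fn,[.6,0,.1]);return s.x,s.fun
def j2w(j,p): # j=x,y,yaw ; p jig mm
    p=np.atleast_2d(p)/1000;c,s=np.cos(j[2]),np.sin(j[2])
    return np.c_[j[0]+c*p[:,0]-s*p[:,1],j[1]+s*p[:,0]+c*p[:,1],p[:,2]]
def w2j(j,P):
    P=np.atleast_2d(P);c,s=np.cos(j[2]),np.sin(j[2]);d=P-[j[0],j[1],0]
    return 1000*np.c_[c*d[:,0]+s*d[:,1],-s*d[:,0]+c*d[:,1],P[:,2]]
E
python3 - <<'E'
from h import *
from bench import r
ct,cs=r.camera_info('top'),r.camera_info('scene')
T=lambda a,b:np.array([290+a/4.4,195+b/4.4]);S=lambda a,b:np.array([280+(a-396)/4.4,230+b/4.4])
hubT,hubS=T(205,121),S(603,135)
plT,plS,prT,prS=T(115,80),S(703,112),T(258,54),S(557,175)
endT,endS=T(57,200),S(710,53)
for n,a,b in(('hub',hubT,hubS),('pl',plT,plS),('pr',prT,prS),('end',endT,endS)):print(n,*[x.round(4) for x in tri([ct,cs],[a,b])])
M=[(ct,hubT,(45,0,97)),(cs,hubS,(45,0,97)),(ct,plT,(72,45,116)),(cs,plS,(72,45,116)),(ct,prT,(72,-45,116)),(cs,prS,(72,-45,116))]
s=least_squares(lambda j:np.concatenate([proj(c,j2w(j,p))[0]-u for c,u,p in M]),[.6,0,0]);print(s.x,s.fun.round(1))
e,_=tri([ct,cs],[endT,endS]);print('end jig',w2j(s.x,e))
for n,z in(('scr',40),):
  for q in((100,203),(325,166),(342,260),(117,298)):
    t=least_squares(lambda v:proj(ct,j2w(s.x,[v[0],v[1],z]))[0]-T(*q),[0,0]).x;print(n,t.round(1))
E
```

```text
hub [ 0.5358 -0.0549  0.0924] [-0.7688 -0.2329 -0.8121  0.0936]
pl [ 0.558  -0.0021  0.1099] [-1.3791 -0.4488 -1.4619  0.209 ]
pr [ 0.5693 -0.0916  0.1074] [ 1.2599  0.3702  1.2953 -0.1347]
end [0.4931 0.0332 0.087 ] [-1.166  -0.3838 -1.2903  0.1904]
[ 0.49301582 -0.05956943  0.14984887] [-1.6 -1.3  0.1 -0.9 -0.5 -0.9 -2.3 -1.3  2.  -1.2  0.8 -1.9]
end jig [[13.92059946 91.7521284  86.99528715]]
scr [16.3 64.6]
scr [ 14.4 -72.6]
scr [-43.8 -71.5]
scr [-42.5  64.6]
```

Confirmed: grey base with the blue scraper, and the lever pointing left. Jig is about (0.493, -0.060) with yaw 0.15. Next I'll plan the approach moves.

```bash
cat >> h.py <<'E'
from bench import r
def go(P,yaw=None):
    "shift in tool axes to world P and spin so tool x azimuth = yaw(deg)"
    o=r.get_obs();M=R.from_rotvec(o['orientation']).as_matrix()
    az=np.degrees(np.arctan2(M[1,0],M[0,0]))
    print('tcp',o['tcp_pos'].round(4),'az',az.round(2),'tilt',M[2].round(4),'F',o['contact_force'].round(2),'t',o['clock'],'j7',o['joints'][6].round(3))
    d=M.T@(np.array(P)-o['tcp_pos']);print('shift',d.round(4),'spin',None if yaw is None else round(np.radians((az-yaw+180)%360-180),4))
E
python3 - <<'E'
from h import *
j=[.493,-.060,.15]
go([.42,.40,.33]);go([.42,0.02,.33],98.6);go([.40,-.07,.33],98.6)
c=r.camera_info('wrist');print(c)
E
```

```text
tcp [0.1914 0.6467 0.2304] az 163.51 tilt [-1.0e-04 -1.7e-03 -1.0e+00] F [-0.04 -0.87  0.19] t 0.1 j7 -0.083
shift [-0.2892 -0.1719 -0.0993] spin None
tcp [0.1914 0.6467 0.2304] az 163.51 tilt [-1.0e-04 -1.7e-03 -1.0e+00] F [-0.04 -0.87  0.19] t 0.1 j7 -0.083
shift [-0.397  -0.5363 -0.0987] spin 1.1329
tcp [0.1914 0.6467 0.2304] az 163.51 tilt [-1.0e-04 -1.7e-03 -1.0e+00] F [-0.04 -0.87  0.19] t 0.1 j7 -0.083
shift [-0.4034 -0.6282 -0.0985] spin 1.1329
{'fov_y': 65.79164106520356, 'cx': 317.2864691591533, 'cy': 244.8785064249204, 'position': array([0.11565312, 0.66868225, 0.37259507]), 'rotation': array([2.30449747, 1.72265111, 0.27145535])}
```

Call:
play_rows(targets="-1 -0.03 -0.02 -0.04 0.12; -1 -0.06 -0.035 -0.08 0.24; -1 -0.1 -0.06 -0.1 0.36; -1 -0.13 -0.08 -0.1 0.48; -1 -0.17 -0.1 -0.1 0.6; -1 -0.205 -0.125 -0.1 0.72; -1 -0.24 -0.145 -0.1 0.84; -1 -0.28 -0.165 -0.1 0.96")

```text
clock: 0.77
tcp_pos: [0.3942, 0.4271, 0.3313]
orientation: [-1.842, -2.544, 0.0]
contact_force: [1.3, 1.1, 0.4]
grip_width: 0.0854
gripper_force: 0.0
```

Run:
```python
from h import *
go([.47,.1,.33],8.6);go(j2w([.493,-.060,.15],[-50,0,250])[0],8.6)
```

```text
tcp [0.3942 0.4271 0.3313] az 108.18 tilt [ 3.e-04 -3.e-04 -1.e+00] F [1.29 1.13 0.42] t 0.7667 j7 -0.54
shift [-0.3344 -0.03    0.0012] spin 1.738
tcp [0.3942 0.4271 0.3313] az 108.18 tilt [ 3.e-04 -3.e-04 -1.e+00] F [1.29 1.13 0.42] t 0.7667 j7 -0.54
shift [-0.4853 -0.1074  0.0812] spin 1.738
```

Call:
play_rows(targets="-1 -0.04 -0.003 0 0.12; -1 -0.08 -0.007 0 0.24; -1 -0.12 -0.01 0 0.36; -1 -0.16 -0.015 0 0.48; -1 -0.2 -0.02 0 0.6; -1 -0.24 -0.022 0 0.72; -1 -0.28 -0.025 0 0.84; -1 -0.32 -0.03 0 0.96")

```text
clock: 1.43
tcp_pos: [0.4665, 0.1141, 0.3311]
orientation: [-2.809, -1.406, 0.0]
contact_force: [0.5, 0.1, 0.4]
grip_width: 0.085
gripper_force: 0.0
```

Run:
```python
from h import *
go(j2w([.493,-.060,.15],[-55,0,250])[0],8.6)
```

```text
tcp [0.4665 0.1141 0.3311] az 53.17 tilt [ 1.e-04 -3.e-04 -1.e+00] F [0.54 0.1  0.45] t 1.4333 j7 -0.971
shift [-0.1627  0.087   0.081 ] spin 0.778
```

Call:
play_rows(targets="-1 -0.033 0.017 0.016 0.12; -1 -0.065 0.035 0.032 0.24; -1 -0.1 0.052 0.048 0.36; -1 -0.13 0.07 0.064 0.48; -1 -0.163 0.087 0.08 0.6; -1 -0.163 0.087 0.08 0.7; -1 -0.163 0.087 0.08 0.778; -1 -0.163 0.087 0.08 0.778")

```text
clock: 2.1
tcp_pos: [0.439, -0.0673, 0.2508]
orientation: [-3.132, -0.237, 0.001]
contact_force: [-0.2, -0.5, -0.2]
grip_width: 0.0853
gripper_force: 0.0
```

Run:
```python
from h import *
go(j2w([.493,-.060,.15],[-63,0,15])[0],8.6)
import pickle
c=r.camera_info('wrist');cv2.imwrite('pics/w1.png',r.grab_frame('wrist')[:,:,::-1]);pickle.dump(c,open('w1.pkl','wb'))
```

```text
tcp [ 0.439  -0.0673  0.2508] az 8.66 tilt [-9.e-04 -2.e-04 -1.e+00] F [-0.24 -0.47 -0.17] t 2.1 j7 -1.336
shift [-0.0083  0.0009  0.2358] spin 0.0011
```

View pics/w1.png

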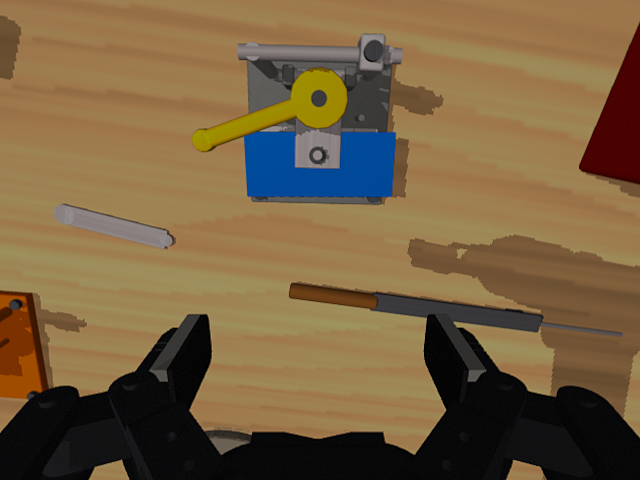

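Wrist view: hub hole (319,98), lever end (203,140), scraper corners (245,134), (395,133), (394,196) and (248,196). The file lies ahead of the jig, from (290,290) to (540,322), so I need to check the clearance.

Run:
```python
from h import *
import pickle
w=pickle.load(open('w1.pkl','rb'));ct,cs=r.camera_info('top'),r.camera_info('scene')
T=lambda a,b:np.array([290+a/4.4,195+b/4.4]);S=lambda a,b:np.array([280+(a-396)/4.4,230+b/4.4])
A=np.array
print('hub',tri([w,ct,cs],[A([319,98]),T(205,121),S(603,135)]))
print('hub wt',tri([w,ct],[A([319,98]),T(205,121)]))
print('hub ws',tri([w,cs],[A([319,98]),S(603,135)]))
print('end',tri([w,ct,cs],[A([203,140]),T(60,199),S(710,53)]))
M=[(w,(319,98),(45,0,97)),(w,(249,204),None)]
def wp(p,z,j=None):
    X=least_squares(lambda v:proj(w,[v[0],v[1],z])[0]-p,[.5,0]).x;return np.r_[X,z]
h=wp((319,98),.097);print('hub@97',h)
c=[wp(p,.039) for p in((245,134),(395,133),(394,196),(248,196))]
print('scr side',[np.linalg.norm(c[i]-c[(i+1)%4]).round(4) for i in range(4)],'yaw',np.arctan2(c[0][0]-c[1][0],c[1][1]-c[0][1])*-1)
ra,rb=wp((240,52),.113),wp((402,56),.113);print('rail yaw',np.arctan2(-(ra-rb)[0],(ra-rb)[1]))
ba,bb=wp((255,204),.012),wp((381,204),.012);print('base front yaw',np.arctan2(-(ba-bb)[0],(ba-bb)[1]),np.linalg.norm(ba-bb))
for yaw in(.15,):
    j=[h[0]-.045*np.cos(yaw),h[1]-.045*np.sin(yaw),yaw];print('jig',j)
    print('scr',w2j(j,c).round(1));print('rail',w2j(j,[ra,rb]).round(1),'base',w2j(j,[ba,bb]).round(1))
    print('file',w2j(j,[wp((290,290),.015),wp((378,300),.015),wp((540,322),.015)]).round(1),'lever',w2j(j,wp((203,140),.096)).round(1))
    print('bolt',w2j(j,wp((319,155),.06)).round(1))
```

```text
hub (array([ 0.53607016, -0.05445475,  0.09242126]), array([ 0.09745646,  0.06075209, -0.95241504, -0.31891609, -0.61310298,
        0.09740927]))
hub wt (array([ 0.5362808 , -0.0545644 ,  0.08918848]), array([ 0.26601647,  0.07224271, -0.92626654, -0.09346615]))
hub ws (array([ 0.53612256, -0.05426682,  0.09261797]), array([-0.13732475, -0.07078411, -0.54026914,  0.03677977]))
end (array([0.49202469, 0.03194501, 0.08724406]), array([-0.03942412, -0.28134111, -1.34010414,  0.21393309, -1.885342  ,
        0.01211428]))
hub@97 [ 0.53581855 -0.05440318  0.097     ]
scr side [np.float64(0.1371), np.float64(0.0581), np.float64(0.1404), np.float64(0.0572)] yaw 2.983276088233533
rail yaw 0.12952315293484715
base front yaw 0.1521003338342859 0.1313225526111957
jig [np.float64(0.4913238482454258), np.float64(-0.061127898182031674), 0.15]
scr [[ 17.8  67.4  39. ]
 [ 18.9 -69.7  39. ]
 [-39.1 -72.6  39. ]
 [-39.4  67.8  39. ]]
rail [[ 73.   53.8 113. ]
 [ 70.7 -56.3 113. ]] base [[-52.8  66.1  12. ]
 [-52.5 -65.2  12. ]]
file [[-149.5   31.4   15. ]
 [-161.6  -67.4   15. ]
 [-189.1 -254.8   15. ]] lever [[14.7 89.3 96. ]]
bolt [[ 0.9 -0.3 60. ]]
```

Call:
play_rows(targets="-0.2 -0.01 0.001 0.04 0.006; -0.2 -0.01 0.001 0.08 0.006; -0.2 -0.01 0.001 0.12 0.006; -0.2 -0.01 0.001 0.15 0.006; -0.2 -0.01 0.001 0.18 0.006; -0.2 -0.01 0.001 0.21 0.006; -0.2 -0.01 0.001 0.23 0.006; -0.2 -0.01 0.001 0.23 0.006")

```text
clock: 2.82
tcp_pos: [0.4276, -0.0685, 0.0182]
orientation: [-3.132, -0.241, 0.01]
contact_force: [0.2, -0.8, 0.1]
grip_width: 0.0511
gripper_force: 0.0
```

Run:
```python
from h import *
j=[.4915,-.061,.145]
go(j2w(j,[-42,0,18])[0],8.3)
print(w2j(j,r.get_obs()['tcp_pos']))
c=r.camera_info('wrist');cv2.imwrite('pics/w2.png',r.grab_frame('wrist')[:,:,::-1])
```

```text
tcp [ 0.4276 -0.0685  0.0182] az 8.8 tilt [-6.1e-03 -9.0e-04 -1.0e+00] F [ 0.17 -0.77  0.08] t 2.8167 j7 -0.848
shift [0.0223 0.002  0.    ] spin 0.0087
[[-64.29525736   1.77660214  18.17741932]]
```

View pics/w2.png

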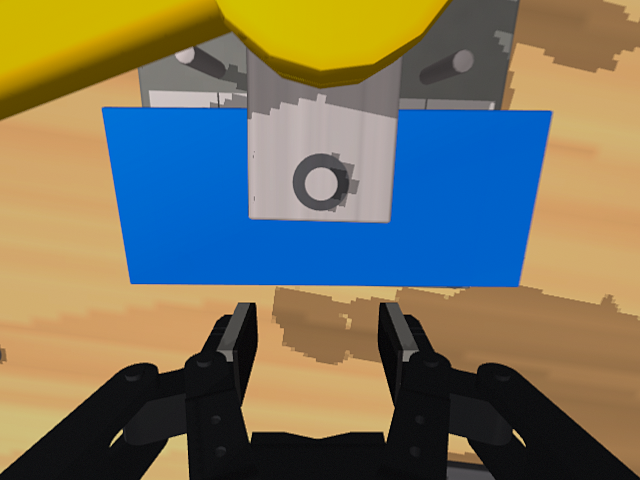

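The fingers stand in front of the scraper's edge (row 285, pads at row 305), and the pins show at (188,55) and (460,60). Push back now.

Call:
play_rows(targets="-0.2 0.004 0.002 0 0.005; -0.2 0.008 0.002 0 0.009; -0.2 0.011 0.002 0 0.009; -0.2 0.014 0.002 0 0.009; -0.2 0.017 0.002 0 0.009; -0.2 0.019 0.002 0 0.009; -0.2 0.02 0.002 0 0.009; -0.2 0.02 0.002 0 0.009")

```text
clock: 3.53
tcp_pos: [0.4501, -0.0681, 0.0213]
orientation: [-3.134, -0.222, -0.0]
contact_force: [0.0, -0.5, -0.5]
grip_width: 0.0513
gripper_force: 0.0
```

Call:
play_rows(targets="-0.2 0.001 0 0 0; -0.2 0.001 0 0 0; -0.2 0.001 0 0 0")

```text
clock: 3.78
tcp_pos: [0.4504, -0.0681, 0.021]
orientation: [-3.134, -0.221, 0.001]
contact_force: [-1.6, 0.3, 1.4]
grip_width: 0.0515
gripper_force: 0.9
```

Run:
```python
from h import *
j=[.4915,-.061,.145]
go(j2w(j,[-42,0,18])[0],8.3)
print(w2j(j,r.get_obs()['tcp_pos']))
c=r.camera_info('wrist');cv2.imwrite('pics/w3.png',r.grab_frame('wrist')[:,:,::-1])
```

```text
tcp [ 0.4504 -0.0681  0.021 ] az 8.06 tilt [-8.e-04 -3.e-04 -1.e+00] F [-1.58  0.25  1.4 ] t 3.7833 j7 -0.87
shift [-0.0003 -0.001   0.003 ] spin -0.0042
[[-41.69643601  -1.05015773  21.04798691]]
```

View pics/w3.png

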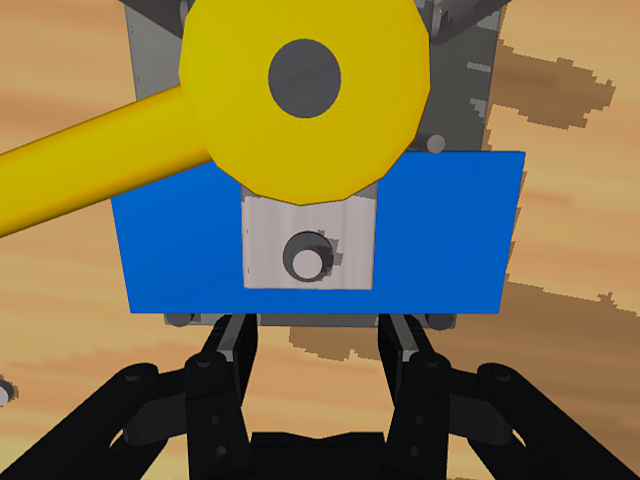

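The scraper edge (row 152) meets the right pin (436,143). I'll press slightly more to confirm by force.

Call:
play_rows(targets="-0.2 0.001 0 0 0; -0.2 0.001 0 0 0; -0.2 0.002 0 0 0; -0.2 0.002 0 0 0")

```text
clock: 4.17
tcp_pos: [0.4507, -0.0679, 0.0208]
orientation: [-3.133, -0.22, 0.006]
contact_force: [-7.2, -0.6, 5.4]
grip_width: 0.0513
gripper_force: 3.5
```

Run:
```python
from h import *
import pickle
w=pickle.load(open('w1.pkl','rb'));c=r.camera_info('wrist');A=np.array
print(tri([w,c],[A([319.,98]),A([305.,78])]))
print(tri([w,c],[A([319.,155]),A([307.,263])]))
print(c)
j=[.4915,-.061,.145]
def wp(p,z):
    X=least_squares(lambda v:proj(c,[v[0],v[1],z])[0]-p,[.5,0]).x;return np.r_[X,z]
print('arm edges',w2j(j,[wp(p,.096) for p in((0,153),(180,87),(0,236),(209,159))]).round(1))
print(w2j(j,[wp((305,78),.097),wp((112,200),.04),wp((525,152),.04),wp((131,313),.04),wp((499,313),.04),wp((436,143),.048)]).round(1))
```

```text
(array([ 0.53599926, -0.05481868,  0.10054283]), array([ 0.61401546, -0.4904637 , -0.1273216 ,  0.10393314]))
(array([ 0.49261112, -0.06004187,  0.06595232]), array([-1.32106874, -0.14649753,  0.4297042 ,  0.04308287]))
{'fov_y': 65.79164106520356, 'cx': 317.2864691591533, 'cy': 244.8785064249204, 'position': array([ 0.52982213, -0.05773913,  0.16270337]), 'rotation': array([ 2.1802005 , -1.89276853, -0.30547916])}
arm edges [[33.6 53.5 96. ]
 [44.1 20.6 96. ]
 [18.4 57.6 96. ]
 [32.4 16.9 96. ]]
[[ 45.3  -0.2  97. ]
 [ 14.1  66.8  40. ]
 [ 29.2 -68.8  40. ]
 [-28.3  67.3  40. ]
 [-28.8 -69.   40. ]
 [ 32.5 -37.5  48. ]]
```

Call:
play_rows(targets="-0.2 -0.01 0 0 0; -0.2 -0.025 0 0 0; -0.2 -0.025 0 -0.02 0; -0.2 -0.02 0 -0.06 0.1; -0.2 -0.01 0 -0.1 0.2; -0.2 -0.01 0 -0.14 0.3; -0.2 0 0 -0.14 0.4; -0.2 0.02 -0.02 -0.14 0.5")

```text
clock: 4.83
tcp_pos: [0.4712, -0.0475, 0.1642]
orientation: [-3.085, 0.575, -0.011]
contact_force: [0.2, -0.0, 0.2]
grip_width: 0.0515
gripper_force: 0.0
```

Run:
```python
from h import *
go([.5006,.015,.125],-63)
```

```text
tcp [ 0.4712 -0.0475  0.1642] az -21.11 tilt [ 0.0062 -0.005  -1.    ] F [ 0.22 -0.01  0.19] t 4.8333 j7 -1.566
shift [ 0.0046 -0.0687  0.0395] spin 0.7312
```

Call:
play_rows(targets="-0.2 0.001 -0.02 0 0.12; -0.2 0.002 -0.045 0 0.24; -0.2 0.005 -0.068 0 0.36; -0.2 0.005 -0.068 0 0.48; -0.2 0.005 -0.068 0.01 0.6; -0.2 0.005 -0.068 0.02 0.72; -0.2 0.005 -0.068 0.03 0.735; -0.2 0.005 -0.068 0.035 0.735")

```text
clock: 5.5
tcp_pos: [0.498, 0.0168, 0.125]
orientation: [2.684, -1.63, -0.0]
contact_force: [-0.9, 0.3, -0.0]
grip_width: 0.0511
gripper_force: 0.0
```

Run:
```python
from h import *
go([.5008,.0152,.069],-63.3)
c=r.camera_info('wrist');cv2.imwrite('pics/w4.png',r.grab_frame('wrist')[:,:,::-1])
j=[.4915,-.061,.145]
def wp(p,z):
    X=least_squares(lambda v:proj(c,[v[0],v[1],z])[0]-p,[.5,0]).x;return np.r_[X,z]
m=cv2.inRange(cv2.cvtColor(cv2.imread('pics/w4.png'),cv2.COLOR_BGR2HSV),(22,120,60),(34,255,255))
for t in(50,60,70,80,90): # project arm centre & edges
    q=[proj(c,j2w(j,[45+t*np.cos(np.radians(108.4))-s*np.sin(np.radians(108.4)),t*np.sin(np.radians(108.4))+s*np.cos(np.radians(108.4)),96]))[0].round(0) for s in(7,0,-7)]
    print(t,q,np.where(m[int(np.clip(q[1][1],0,479))]>0)[0][[0,-1]] if m[int(np.clip(q[1][1],0,479))].any() else None)
```

```text
tcp [0.498  0.0168 0.125 ] az -62.54 tilt [ 5.e-04  1.e-03 -1.e+00] F [-0.9   0.33 -0.01] t 5.5 j7 -2.185
shift [ 0.0027 -0.0018  0.056 ] spin 0.0133
50 [array([328., 232.]), array([314., 232.]), array([299., 232.])] [302 328]
60 [array([328., 252.]), array([313., 252.]), array([299., 251.])] [302 328]
70 [array([327., 271.]), array([313., 271.]), array([299., 270.])] [302 328]
80 [array([327., 289.]), array([313., 289.]), array([299., 289.])] [302 328]
90 [array([326., 307.]), array([313., 307.]), array([299., 307.])] [299 330]
```

View pics/w4.png

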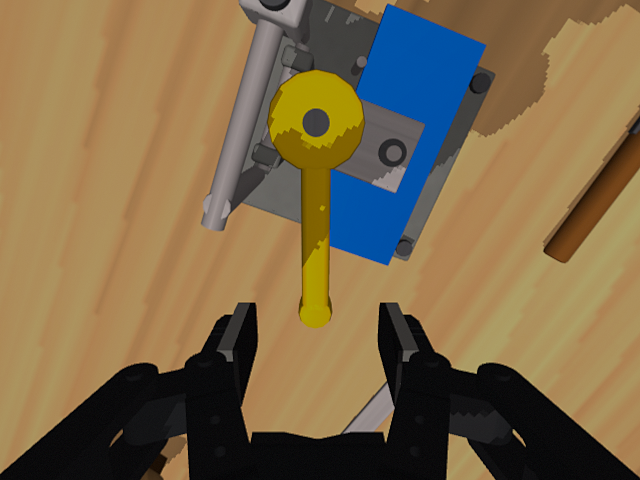

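The arm is centred between the pads (columns 302–328, pads 257 and 378) and aligned. Descend and pinch.

Call:
play_rows(targets="-0.2 0.003 -0.002 0.02 0.013; -0.2 0.003 -0.002 0.04 0.013; -0.2 0.003 -0.002 0.056 0.013; -0.2 0.003 -0.002 0.056 0.013; 1 0.003 -0.002 0.056 0.013; 1 0.003 -0.002 0.056 0.013; 1 0.003 -0.002 0.056 0.013; 1 0.003 -0.002 0.056 0.013", squeeze=40)

```text
clock: 6.22
tcp_pos: [0.5018, 0.0148, 0.0712]
orientation: [-2.672, 1.651, -0.0]
contact_force: [-2.7, -0.7, 6.3]
grip_width: 0.0132
gripper_force: 41.9
```

Call:
play_rows(targets="1 0 0 0 0; 1 0 0 0 0; 1 0 0 0 0")

```text
clock: 6.47
tcp_pos: [0.5018, 0.0149, 0.0712]
orientation: [-2.672, 1.651, -0.001]
contact_force: [-3.4, -0.1, 6.7]
grip_width: 0.0125
gripper_force: 41.9
```

Run:
```python
from h import *
go([.5008,.0152,.069],-63.3);print(w2j([.4915,-.061,.145],r.get_obs()['tcp_pos']),r.get_obs()['moment'])
```

```text
tcp [0.5018 0.0149 0.0712] az -63.43 tilt [-2.e-04 -1.e-03 -1.e+00] F [-3.4  -0.08  6.72] t 6.4667 j7 -2.112
shift [-0.0008  0.0008  0.0022] spin -0.0023
[[21.1810968  73.57298672 71.15770692]] [-0.22570177  0.54183151 -0.10127637]
```

Call:
play_rows(targets="1 0 0 -0.004 0; 1 0 0 -0.008 0; 1 0 0 -0.011 0; 1 0 0 -0.011 0; 1 0 0 -0.011 0; 1 0 0 -0.011 0")

```text
clock: 6.97
tcp_pos: [0.5017, 0.0146, 0.0812]
orientation: [2.672, -1.652, 0.001]
contact_force: [1.1, -4.1, -7.1]
grip_width: 0.0134
gripper_force: 40.6
```

Call:
play_rows(targets="1 0.0004 0.0076 0.0015 -0.098; 1 0.0015 0.0151 0.0015 -0.196; 1 0.0033 0.0225 0.0015 -0.295; 1 0.0059 0.0297 0.0015 -0.393; 1 0.0091 0.0365 0.0015 -0.491; 1 0.0131 0.043 0.0015 -0.589; 1 0.0176 0.0491 0.0015 -0.687; 1 0.0227 0.0548 0.0015 -0.785")

```text
clock: 7.63
tcp_pos: [0.4632, -0.0297, 0.0799]
orientation: [-3.102, 0.496, -0.002]
contact_force: [3.9, -1.7, -6.1]
grip_width: 0.0132
gripper_force: 40.6
```

```bash
cat >> h.py <<'E'
J=[.4915,-.061,.145]
def pol():
    o=r.get_obs();p=w2j(J,o['tcp_pos'])[0];M=R.from_rotvec(o['orientation']).as_matrix()
    th=np.degrees(np.arctan2(p[1],p[0]-45))%360;ax=(np.degrees(np.arctan2(M[1,0],M[0,0])-J[2])+180)%360
    a=np.radians(th)+J[2];F=o['contact_force'];e=np.array([np.cos(a),np.sin(a)]);t=np.array([-e[1],e[0]])
    # moment about tcp-ish -> torque on lever axis from tool = -(r x F) - mz
    print('rho %.1f th %.1f toolth %.1f z %.1f | Fr %.1f Ft %.1f Fz %.1f mz %.2f t %.2f j7 %.2f w %.4f'%(np.hypot(p[0]-45,p[1]),th,ax,p[2],F[:2]@e,F[:2]@t,F[2],o['moment'][2],o['clock'],o['joints'][6],o['grip_width']))
E
python3 -c "
from h import *
pol()"
```

```text
rho 76.9 th 152.9 toolth 153.5 z 79.9 | Fr -4.2 Ft 0.4 Fz -6.1 mz -0.10 t 7.63 j7 -1.44 w 0.0132
```

Call:
play_rows(targets="1 0.0004 0.0076 0 -0.098; 1 0.0015 0.0151 0 -0.196; 1 0.0033 0.0225 0 -0.295; 1 0.0059 0.0297 0 -0.393; 1 0.0091 0.0365 0 -0.491; 1 0.0131 0.043 0 -0.589; 1 0.0176 0.0491 0 -0.687; 1 0.0227 0.0548 0 -0.785")

```text
clock: 8.3
tcp_pos: [0.4674, -0.0882, 0.0798]
orientation: [-3.055, -0.729, -0.001]
contact_force: [2.0, 1.0, -6.5]
grip_width: 0.0134
gripper_force: 40.6
```

Call:
play_rows(targets="1 0.0004 0.0076 0 -0.098; 1 0.0015 0.0151 0 -0.196; 1 0.0033 0.0225 0 -0.295; 1 0.0059 0.0297 0 -0.393; 1 0.0091 0.0365 0 -0.491; 1 0.0131 0.043 0 -0.589; 1 0.0176 0.0491 0 -0.687; 1 0.0227 0.0548 0 -0.785")

```text
clock: 8.97
tcp_pos: [0.5116, -0.1264, 0.0793]
orientation: [-2.542, -1.841, 0.0]
contact_force: [1.0, 2.7, -6.1]
grip_width: 0.0133
gripper_force: 40.6
```

```bash
python3 -c "
from h import *
pol()"
```

```text
rho 76.0 th 243.0 toolth 243.5 z 79.3 | Fr -2.9 Ft 0.1 Fz -6.1 mz 0.03 t 8.97 j7 0.01 w 0.0133
```

Call:
play_rows(targets="1 0.0004 0.0076 0 -0.098; 1 0.0015 0.0151 0 -0.196; 1 0.0033 0.0225 0 -0.295; 1 0.0059 0.0297 0 -0.393; 1 0.0059 0.0297 0 -0.393; 1 0.0059 0.0297 0.004 -0.393; 1 0.0059 0.0297 0.008 -0.393; 1 0.0059 0.0297 0.0095 -0.393")

```text
clock: 9.63
tcp_pos: [0.5418, -0.1309, 0.0705]
orientation: [-2.143, -2.296, -0.001]
contact_force: [-3.9, 5.9, 13.9]
grip_width: 0.0135
gripper_force: 43.6
```

Call:
play_rows(targets="1 0 0 0 0; 1 0 0 0 0")

```text
clock: 9.8
tcp_pos: [0.5416, -0.1307, 0.0709]
orientation: [-2.142, -2.297, -0.001]
contact_force: [-2.8, 3.9, 6.5]
grip_width: 0.0133
gripper_force: 42.4
```

```bash
python3 -c "
from h import *
pol()"
```

```text
rho 76.4 th 265.9 toolth 265.7 z 70.9 | Fr -4.1 Ft -2.6 Fz 6.5 mz 0.33 t 9.80 j7 0.34 w 0.0133
```

Call:
play_rows(targets="1 0.0004 -0.0075 -0.0005 0.098; 1 0.0015 -0.0149 -0.001 0.196; 1 0.0033 -0.0222 -0.001 0.295; 1 0.0058 -0.0293 -0.001 0.393; 1 0.009 -0.036 -0.001 0.491; 1 0.0129 -0.0425 -0.001 0.589; 1 0.0174 -0.0485 -0.001 0.687; 1 0.0224 -0.0541 -0.001 0.785")

```text
clock: 10.47
tcp_pos: [0.4861, -0.1124, 0.0714]
orientation: [2.861, 1.297, 0.001]
contact_force: [0.9, 4.9, -3.5]
grip_width: 0.0134
gripper_force: 41.8
```

```bash
python3 -c "
from h import *
pol()"
```

```text
rho 76.5 th 221.0 toolth 220.5 z 71.4 | Fr -4.3 Ft -2.5 Fz -3.5 mz 0.77 t 10.47 j7 -0.33 w 0.0134
```

Call:
play_rows(targets="1 0.0014 -0.0105 0 0.098; 1 0.0025 -0.0179 0 0.196; 1 0.0043 -0.0252 0 0.295; 1 0.0063 -0.031 0 0.37; 1 0.0063 -0.031 0 0.37")

```text
clock: 10.88
tcp_pos: [0.4677, -0.0889, 0.0715]
orientation: [3.048, 0.748, 0.003]
contact_force: [2.4, -3.3, -7.1]
grip_width: 0.0132
gripper_force: 40.5
```

```bash
python3 -c "
from h import *
pol()"
```

```text
rho 76.5 th 198.4 toolth 199.3 z 71.5 | Fr -0.6 Ft 4.0 Fz -7.1 mz 0.02 t 10.88 j7 -0.67 w 0.0132
```

Call:
play_rows(targets="1 0.0002 -0.0061 0.0015 0.08; 1 0.001 -0.0122 0.0015 0.16; 1 0.001 -0.0122 0.0015 0.16")

```text
clock: 11.13
tcp_pos: [0.463, -0.0781, 0.071]
orientation: [3.1, 0.504, 0.003]
contact_force: [-3.2, -3.0, 11.4]
grip_width: 0.0132
gripper_force: 43.1
```

```bash
python3 -c "
from h import *
pol()"
```

```text
rho 76.8 th 189.6 toolth 190.2 z 71.0 | Fr 3.9 Ft 1.8 Fz 11.4 mz 0.20 t 11.13 j7 -0.81 w 0.0132
```

Call:
play_rows(targets="1 0.0002 -0.0061 -0.0005 0.08; 1 0.0008 -0.0125 -0.0005 0.16; 1 0.0008 -0.0125 -0.0005 0.16")

```text
clock: 11.38
tcp_pos: [0.46, -0.0659, 0.0712]
orientation: [3.13, 0.255, 0.004]
contact_force: [-1.1, -4.5, 5.4]
grip_width: 0.0133
gripper_force: 42.2
```

```bash
python3 -c "
from h import *
pol()"
```

```text
rho 76.9 th 180.2 toolth 181.0 z 71.2 | Fr 1.8 Ft 4.3 Fz 5.4 mz -0.04 t 11.38 j7 -0.97 w 0.0133
```

Free torque is about 0.3 N m. Continue.

Call:
play_rows(targets="1 0.0002 -0.0061 0 0.08; 1 0.001 -0.0122 0 0.16; 1 0.001 -0.0122 0 0.16")

```text
clock: 11.63
tcp_pos: [0.459, -0.0537, 0.0711]
orientation: [3.14, 0.005, 0.004]
contact_force: [-0.9, -4.6, 7.0]
grip_width: 0.013
gripper_force: 42.4
```

```bash
python3 -c "
from h import *
pol()"
```

```text
rho 77.0 th 171.1 toolth 171.9 z 71.1 | Fr 0.9 Ft 4.6 Fz 7.0 mz -0.01 t 11.63 j7 -1.12 w 0.0130
```

Call:
play_rows(targets="1 0.0002 -0.0061 0 0.08; 1 0.001 -0.0122 0 0.16; 1 0.001 -0.0122 0 0.16")

```text
clock: 11.88
tcp_pos: [0.46, -0.0414, 0.0711]
orientation: [3.131, -0.246, 0.004]
contact_force: [-1.7, -4.8, 8.1]
grip_width: 0.0129
gripper_force: 42.5
```

```bash
python3 -c "
from h import *
pol()"
```

```text
rho 77.1 th 161.9 toolth 162.7 z 71.1 | Fr 0.8 Ft 5.0 Fz 8.1 mz -0.00 t 11.88 j7 -1.26 w 0.0129
```

Call:
play_rows(targets="1 0.0001 -0.0046 0 0.06; 1 0.0006 -0.0092 0 0.12; 1 0.0006 -0.0092 0 0.12")

```text
clock: 12.13
tcp_pos: [0.462, -0.0326, 0.0711]
orientation: [3.111, -0.432, 0.004]
contact_force: [-2.1, -4.0, 7.8]
grip_width: 0.0132
gripper_force: 42.6
```

```bash
python3 -c "
from h import *
pol()"
```

```text
rho 77.2 th 155.2 toolth 155.9 z 71.1 | Fr 0.8 Ft 4.5 Fz 7.8 mz 0.03 t 12.13 j7 -1.37 w 0.0132
```

Torque is 0.38, still free.

Call:
play_rows(targets="1 0.0002 -0.0061 0 0.08; 1 0.001 -0.0122 0 0.16; 1 0.001 -0.0122 0 0.16")

```text
clock: 12.38
tcp_pos: [0.4664, -0.0209, 0.0711]
orientation: [3.066, -0.681, 0.004]
contact_force: [-2.7, -3.5, 8.1]
grip_width: 0.0131
gripper_force: 42.7
```

```bash
python3 -c "
from h import *
pol()"
```

```text
rho 77.3 th 146.0 toolth 146.7 z 71.1 | Fr 0.9 Ft 4.4 Fz 8.1 mz -0.06 t 12.38 j7 -1.52 w 0.0131
```

Call:
play_rows(targets="1 0.0002 -0.0061 0 0.08; 1 0.001 -0.0122 0 0.16; 1 0.001 -0.0122 0 0.16")

```text
clock: 12.63
tcp_pos: [0.4725, -0.0104, 0.071]
orientation: [3.002, -0.923, 0.004]
contact_force: [-1.7, -4.1, 9.3]
grip_width: 0.0134
gripper_force: 42.7
```

```bash
python3 -c "
from h import *
pol()"
```

```text
rho 77.4 th 136.9 toolth 137.5 z 71.0 | Fr -0.9 Ft 4.4 Fz 9.3 mz -0.07 t 12.63 j7 -1.66 w 0.0134
```

Call:
play_rows(targets="1 0.0002 -0.0061 -0.0002 0.08; 1 0.001 -0.0122 -0.0002 0.16; 1 0.001 -0.0122 -0.0002 0.16")

```text
clock: 12.88
tcp_pos: [0.48, -0.0011, 0.0711]
orientation: [2.918, -1.16, 0.004]
contact_force: [-2.2, -4.2, 7.2]
grip_width: 0.0132
gripper_force: 42.5
```

```bash
python3 -c "
from h import *
pol()"
```

```text
rho 77.4 th 128.1 toolth 128.4 z 71.1 | Fr -1.3 Ft 4.6 Fz 7.2 mz 0.14 t 12.88 j7 -1.80 w 0.0132
```

Call:
play_rows(targets="1 0.0001 -0.0046 0 0.06; 1 0.0001 -0.0046 0 0.06; 1 0.0001 -0.0046 0 0.06")

```text
clock: 13.13
tcp_pos: [0.4828, 0.0017, 0.0711]
orientation: [2.885, -1.242, 0.004]
contact_force: [-1.3, -5.0, 5.3]
grip_width: 0.0131
gripper_force: 42.3
```

```bash
python3 -c "
from h import *
pol()"
```

```text
rho 77.4 th 125.2 toolth 125.1 z 71.1 | Fr -2.8 Ft 4.4 Fz 5.3 mz 0.38 t 13.13 j7 -1.85 w 0.0131
```

Call:
play_rows(targets="1 0 -0.001 0 0; 1 0 -0.001 0 0; 1 0 -0.001 0 0")

```text
clock: 13.38
tcp_pos: [0.483, 0.0018, 0.0711]
orientation: [2.884, -1.242, 0.003]
contact_force: [-2.7, -5.2, 6.4]
grip_width: 0.0133
gripper_force: 42.4
```

```bash
python3 -c "
from h import *
pol()"
```

```text
rho 77.4 th 125.0 toolth 125.1 z 71.1 | Fr -1.9 Ft 5.6 Fz 6.4 mz 0.31 t 13.38 j7 -1.85 w 0.0133
```

Call:
play_rows(targets="1 0 -0.0025 0 0.02; 1 0 -0.0025 0 0.02; 1 0 -0.0025 0 0.02")

```text
clock: 13.63
tcp_pos: [0.4842, 0.0031, 0.0711]
orientation: [2.87, -1.272, 0.002]
contact_force: [-5.5, -6.0, 7.2]
grip_width: 0.013
gripper_force: 42.6
```

```bash
python3 -c "
from h import *
pol()"
```

```text
rho 77.4 th 123.7 toolth 123.9 z 71.1 | Fr -0.8 Ft 8.1 Fz 7.2 mz 0.24 t 13.63 j7 -1.87 w 0.0130
```

Call:
play_rows(targets="1 0 0 0 0; 1 0 0 0 0; 1 0 0 0 0")

```text
clock: 13.88
tcp_pos: [0.4842, 0.0031, 0.0711]
orientation: [2.87, -1.272, 0.002]
contact_force: [-4.4, -7.0, 7.9]
grip_width: 0.0132
gripper_force: 42.6
```

```bash
python3 -c "
from h import *
pol();o=r.get_obs();print(o['tau'].round(2),o['moment'].round(2))"
```

```text
rho 77.4 th 123.7 toolth 123.9 z 71.1 | Fr -2.2 Ft 8.0 Fz 7.9 mz 0.25 t 13.88 j7 -1.87 w 0.0132
[-3.140e+00 -3.835e+01  7.660e+00 -1.753e+01 -1.810e+00  3.000e-02
 -2.200e-01] [-1.51  0.9   0.25]
```

Steady torque is about 0.87 N m with the screw holding, so roughly 130–140 N by the given table. The lever stands at 124°, so grip x is about +1 mm and it needs no further lift. Relieve the load and release.

Call:
play_rows(targets="1 0 0.001 -0.0004 -0.008; 1 0 0.001 -0.0004 -0.008; -0.2 0 0.001 -0.0004 -0.008; -0.2 0 0.001 -0.0004 -0.008; -0.2 0 0.001 -0.0004 -0.008; -0.2 0 0.001 -0.0004 -0.008; -0.2 0 0.001 -0.0004 -0.008; -0.2 0 0.001 -0.0004 -0.008")

```text
clock: 14.55
tcp_pos: [0.4839, 0.0056, 0.0708]
orientation: [-2.877, 1.26, -0.0]
contact_force: [0.3, 0.6, -0.9]
grip_width: 0.0513
gripper_force: 0.0
```

Call:
play_rows(targets="-0.2 0 0.001 -0.01 0; -0.2 0 0.001 -0.03 0; -0.2 -0.01 0.001 -0.06 0; -0.2 -0.02 0.001 -0.09 0; -0.2 -0.03 0.001 -0.12 0; -0.2 -0.03 0.001 -0.14 0; -0.2 -0.03 0.001 -0.14 0; -0.2 -0.03 0.001 -0.14 0")

```text
clock: 15.22
tcp_pos: [0.4632, 0.0273, 0.2117]
orientation: [-2.876, 1.259, -0.002]
contact_force: [-0.1, -0.7, 0.1]
grip_width: 0.0511
gripper_force: 0.0
```

Run:
```python
from h import *
pol();c=r.camera_info('wrist')
im=r.grab_frame('wrist')[:,:,::-1].copy();cv2.imwrite('pics/w5.png',im)
for th,z in((124,96),(127,96),(124,106)):
    a=np.radians(th);print(th,z,[proj(c,j2w(J,[45+t*np.cos(a),t*np.sin(a),z]))[0].round(0) for t in(0,40,104)])
print('edges',proj(c,j2w(J,[[30,38,38],[30,-38,38]])).round(0))
```

```text
rho 109.5 th 123.4 toolth 124.4 z 211.7 | Fr -0.4 Ft 0.6 Fz 0.1 mz 0.02 t 15.22 j7 -2.16 w 0.0511
124 96 [array([320.,  75.]), array([320., 140.]), array([319., 232.])]
127 96 [array([320.,  75.]), array([323., 140.]), array([326., 232.])]
124 106 [array([321.,  73.]), array([320., 141.]), array([319., 236.])]
edges [[309. 137.]
 [364.  52.]]
```

View pics/w5.png

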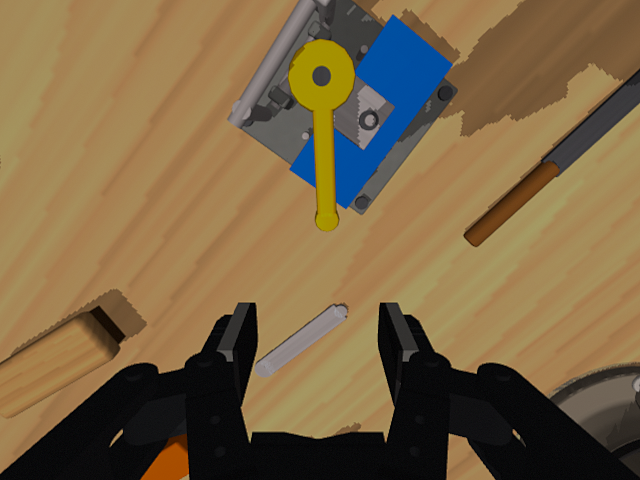

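Lever dropped at about 126° (hub (321,75) to tip (327,220)), so grip x is about -1 mm. The scraper is against the pins and the gripper is clear. Handing in.

```bash
python3 -c "
from bench import r
print(r.hand_in())"
```

```text
the job is handed in; nothing more can be done
None
```

I handed the job in. The scraper is seated against both pins and clamped at about 0.87 N m, a little over your 0.8 target and roughly 140 N by your table. The lever is dropped on its serrations at about 126° (left, slightly forward), which puts its grip about 4 mm inside the front limit; the hand-in gave no verdict.

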